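# Find the full coin tin at the bedside

## Task

One of the three identical green tins on the bedside shelf is full of coins, the other two are nearly empty: pick up each tin in turn a few centimetres, one at a time, feel its weight, and set the light ones back upright where they stood, without dropping or tipping any. Finish holding the heaviest tin upright and still in the gripper, at least 12 cm clear above the shelf: do not put it down or let go at the end. Leave the two bottles, the ramekin and the teaspoon alone.

Things in the scene. Friction and masses are not known exactly. Their poses are not given: they have to be found in the camera images.
- tin_a: one of three identical closed rigid tins, green, brass disc on the lid; diameter 56 mm, height 72 mm, upright on the shelf (z = 0), at least 125 mm apart (centres). Origin: centre of its underside, z along its axis. Weight 0.1 to 0.65 kg; one of the three is at least 0.2 kg heavier than either other, which cannot be seen: heft them all.
- tin_b: one of three identical closed rigid tins, green, brass disc on the lid; diameter 56 mm, height 72 mm, upright on the shelf (z = 0), at least 125 mm apart (centres). Origin: centre of its underside, z along its axis. Weight 0.1 to 0.65 kg; one of the three is at least 0.2 kg heavier than either other, which cannot be seen: heft them all.
- tin_c: one of three identical closed rigid tins, green, brass disc on the lid; diameter 56 mm, height 72 mm, upright on the shelf (z = 0), at least 125 mm apart (centres). Origin: centre of its underside, z along its axis. Weight 0.1 to 0.65 kg; one of the three is at least 0.2 kg heavier than either other, which cannot be seen: heft them all.
- bottle_1: amber screw-top bottle with white cap, diameter 46 mm, 92 mm tall, standing loose on the shelf to one side of the tins; bystander. Origin at the centre of its underside
- bottle_2: amber screw-top bottle with white cap, diameter 46 mm, 92 mm tall, standing loose on the shelf to one side of the tins; bystander. Origin at the centre of its underside
- ramekin: white ceramic ramekin, rim diameter 80 mm, 45 mm tall, standing loose beyond the tins; bystander. Origin at the centre of its underside
- teaspoon: steel teaspoon, 140 mm long, lying loose on the shelf beyond the tins; bystander. It lies along its own x axis
Mind the look-alikes: they are no part of the job. What is shaped like the tin_b but red or turquoise is not meant.

How it is judged:
By the outcome, as a careful person would: the job done as asked, in the order asked, and still so for the second after the job is handed in, while the arm keeps its last pose, push and grip.
It also fails if it takes over 70 s, if anything falls off the work surface, if the arm or the gripper's body presses on something with over 40 N, if the wrist force passes 120 N, or if a joint passes its speed limit or range.

## Robot

A 7-joint arm with a two-finger parallel gripper is mounted at the origin on the work surface. World frame = base frame: x ahead of the robot, y to its left, z up, the work surface at z = 0. Lengths are in m, angles in rad, forces in N, time in s.
With the tool pointing down it reaches from about 0.425 to 0.925 m from the base axis. Payload 6.8 kg.
Tool frame: the origin (TCP) lies midway between the tips of the shut fingers; the grasp point (between the pads) lies 19 mm behind it; z points along the fingers, y is the line along which they close (so a half turn about z gives the same grasp; the last joint's range is limited). The gripper opens to 85 mm and grips with 20 to 120 N. Pads are 22 mm wide; open, the fingers measure 114 mm over their backs; the gripper's body (76 mm by 85 mm) begins 54 mm behind the grasp point. The pads swing forward as they close: fully open they stand 13 mm farther back than shut.
Start: joints at [-1.378, 0.477, 0.022, 1.555, -0.011, 1.109, -0.083], TCP at [0.2, 0.645, 0.231] pointing down, gripper open.
Joint ranges: [-2.96, 2.96], [-0.34, 2.1], [-1.41, 1.46], [0.24, 2.44], [-1.37, 4.51], [0.17, 1.92], [-2.96, 2.96]. Speed limits (rad/s): [2.39, 2.39, 3.14, 3.14, 3.14, 3.14, 3.14].

## Interface

Orientations are given as a rotation vector (axis times angle).
In Python, from bench import status, vision, r gives the robot as it stands. The module is installed in compiled form; this text tells all that it offers.
- The arm moves only by the shell command python3 -m handwheel 'ROWS' [OPENING] [FORCE]. ROWS is JSON, a list of rows, each an object with "dp": the shift along the tool's x, y, z in m, a list of three; "delta_rot": the turn, a rotation vector about the tool's x, y, z in rad, a list of three. In form: [{"dp": [x, y, z], "delta_rot": [rx, ry, rz]}, ...]. A call has 1 to 12 rows; each row is the pose to reach, as a shift and turn from the pose commanded when the call began, along the tool's axes at that moment; what a row does not reach only later rows make up. A row lasts 1/8 s, in which the tool goes at most 62.5 mm and 10.7 degrees, less where a joint would pass 70% of its speed; a pose out of reach is approached as far as the arm can. A call with a gripper value outside its range is refused whole. OPENING is the opening, from 0 (shut) to 1 (fully open), set as the call begins (- or left out, the last holds). The fingers move at their own pace and stop on an object; FORCE is the grip in N (left out, the last holds). Time passes only in rows, so rows that repeat a pose let the fingers close. It gives the time, the measured TCP pose, the force, the opening and the grip force at its end, in the units of the state.
- status.get_obs(): the state, without advancing time (a new reading comes with each control period).
- vision.grab_frame(name): name is "scene" or "top" or "wrist"; returns a dict with "img" (420x560x3 uint8, blue, green, red), "fovy" (degrees; the focal length in pixels is half the picture's height over the tangent of half this angle, whatever the lens; pixels are square), "cx", "cy" (the principal point, pixels), "world_from_camera" (4x4, takes a point from camera to world coordinates). Camera axes: x right, y up, looking along -z (the intrinsics and any distortion apply to the point x, -y, -z); pixel columns grow to the right and rows downward; lengths in m; the calibration is good to about 2 mm. The wrist camera is an equidistant fisheye: a pixel r from the principal point sees the ray r / f radians off the axis. A picture is of the moment at which its call begins. There is no depth.
- r.hand_in(): hands the job in; it is judged then, once.
The state is a dict: "clock": time; "joints": joint angles; "qvel": joint speeds; "tau": joint torques, N m; "tcp_pos": TCP position; "orientation": TCP orientation; "contact_force": force on the tool from outside, world axes, zero at the start; "moment": the same for the moment, N m; "grip_width": finger opening in m; "gripper_force": force on a finger pad.
Only numpy, scipy, OpenCV 4.12 (cv2) and the standard library are available. Lean on these libraries where they do the work, as an engineer would, in place of code of your own. Each camera call takes 0.05 s, during which the arm holds its last target. There are 200 camera calls.

## Working session

There is one attempt and no reset: what is moved stays moved. The work goes in short steps, Python scripts to look and compute and a shell command to move; the robot and the scene stay as the last step left them, time stands still between calls to the robot, and variables do not carry over. Pictures are saved under pics/ and viewed, at most 10 in all, crops included, and the job is handed in when it is done.

```bash
mkdir -p pics; python3 - <<'E'
from bench import status, vision
import cv2,numpy as np
o=status.get_obs()
print({k:np.round(v,4).tolist() for k,v in o.items()})
for n in("scene","top"):
    f=vision.grab_frame(n); cv2.imwrite(f"pics/{n}0.png",f["img"]); print(n,f["fovy"],f["cx"],f["cy"],np.round(f["world_from_camera"],3).tolist(),[k for k in f])
E
```

```text
{'clock': 0.0, 'joints': [-1.3781, 0.4778, 0.0224, 1.5564, -0.0115, 1.1093, -0.0831], 'qvel': [-0.0002, 0.0001, 0.0006, 0.0001, -0.0008, 0.0014, 0.001], 'tau': [0.0004, -59.6458, 1.608, -28.1177, 0.0125, 0.0096, 0.0], 'tcp_pos': [0.1998, 0.6441, 0.2303], 'orientation': [-0.4707, -3.106, 0.0029], 'contact_force': [0.2664, -0.5066, -0.4916], 'moment': [-0.0366, -0.0154, 0.0048], 'gripper_force': 0.0, 'grip_width': 0.0856}
scene 44.48562437376362 286.4869745577357 211.91515189035093 [[0.365, -0.731, 0.576, 1.382], [0.931, 0.295, -0.215, -0.289], [-0.013, 0.615, 0.789, 1.117], [0.0, 0.0, 0.0, 1.0]] ['img', 'fovy', 'cx', 'cy', 'world_from_camera']
top 55.5883323178386 283.5406473432018 213.36877671667074 [[-0.016, 0.99, -0.137, 0.476], [-1.0, -0.015, 0.013, 0.015], [0.011, 0.137, 0.99, 1.026], [0.0, 0.0, 0.0, 1.0]] ['img', 'fovy', 'cx', 'cy', 'world_from_camera']
```

View pics/top0.png

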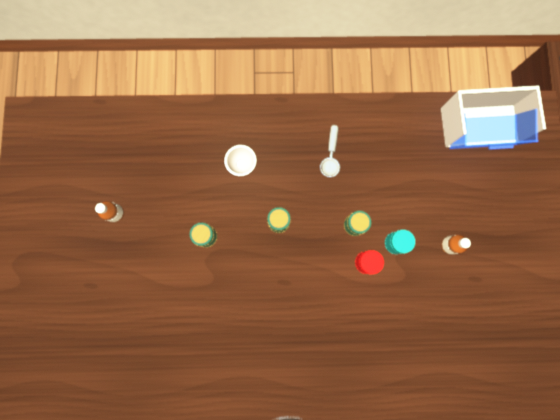

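View pics/scene0.png

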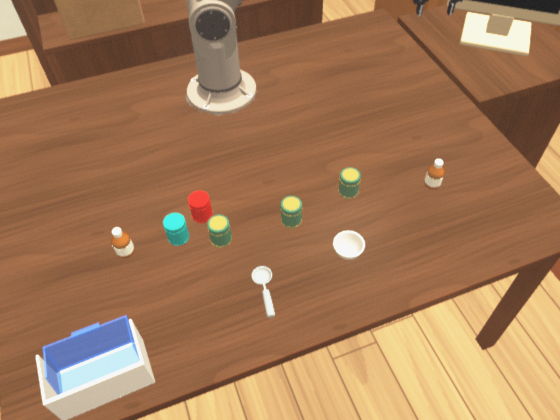

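The top view shows the green, brass-lidded tins at about (202,235), (279,219) and (359,223). Red (370,262) and turquoise (401,242) look-alikes crowd the right one. The scene view agrees.

```bash
cat > h.py <<'E'
import numpy as np,cv2
from scipy.spatial.transform import Rotation as R
def ground(f,u,v,z):
    fl=210/np.tan(np.radians(f["fovy"]/2)); T=np.array(f["world_from_camera"])
    d=T[:3,:3]@np.array([(u-f["cx"])/fl,-(v-f["cy"])/fl,-1]); p=T[:3,3]
    return p+d*(z-p[2])/d[2]
def blobs(f,lo,hi,z,amin=60):
    m=cv2.inRange(cv2.cvtColor(f["img"],cv2.COLOR_BGR2HSV),lo,hi)
    n,_,s,c=cv2.connectedComponentsWithStats(m)
    return [(c[i].round(1).tolist(),int(s[i,4]),ground(f,*c[i],z)[:2].round(4).tolist()) for i in range(1,n) if s[i,4]>amin]
E
python3 - <<'E'
from h import *
from bench import status,vision
for n in("top","scene"):
    f=vision.grab_frame(n)
    for nm,lo,hi,z in(("brass",(18,120,120),(32,255,255),.072),("red",(0,230,180),(4,255,255),.072),("turq",(82,180,150),(95,255,255),.072)):
        for b in blobs(f,lo,hi,z): print(n,nm,b)
    print([ground(f,*p,.09)[:2].round(3) for p in ([(100,208),(465,243)] if n=="top" else [(438,163),(117,232)])])
    print([ground(f,*p,.04)[:2].round(3) for p in ([(240,160)] if n=="top" else [(349,243)])])
o=status.get_obs();print(R.from_rotvec(o["orientation"]).as_matrix().round(3))
E
```

```text
top brass ([445.1, 64.5], 78, [0.9873, -0.4176])
top brass ([457.5, 66.2], 303, [0.9823, -0.4492])
top brass ([471.6, 60.5], 113, [0.9976, -0.4869])
top brass ([481.2, 64.3], 99, [0.9869, -0.5108])
top brass ([499.9, 66.6], 176, [0.98, -0.5586])
top brass ([513.0, 56.6], 116, [1.007, -0.595])
top brass ([149.6, 71.9], 651, [0.975, 0.3357])
top brass ([188.6, 72.1], 218, [0.9735, 0.2373])
top brass ([205.1, 70.4], 351, [0.9776, 0.1955])
top brass ([132.6, 74.1], 106, [0.9697, 0.3785])
top brass ([169.7, 69.8], 138, [0.98, 0.2852])
top brass ([180.0, 74.2], 159, [0.9681, 0.2588])
top brass ([492.6, 70.2], 76, [0.9704, -0.5387])
top brass ([414.5, 77.8], 93, [0.9519, -0.3369])
top brass ([278.4, 218.1], 238, [0.597, 0.015])
top brass ([359.6, 221.6], 241, [0.5856, -0.1809])
top brass ([200.5, 233.6], 241, [0.5624, 0.2022])
top turq ([401.4, 240.6], 151, [0.5381, -0.2795])
[array([0.625, 0.436]), array([ 0.529, -0.424])]
[array([0.751, 0.111])]
scene brass ([350.1, 174.3], 129, [0.5621, 0.2043])
scene brass ([290.7, 203.4], 153, [0.596, 0.0163])
scene brass ([217.8, 222.6], 163, [0.5848, -0.179])
[array([0.629, 0.435]), array([ 0.533, -0.421])]
[array([0.747, 0.115])]
[[-0.955  0.296 -0.   ]
 [ 0.296  0.955 -0.001]
 [-0.    -0.001 -1.   ]]
```

```bash
P='{"dp":[-0.476,-0.314,0.06],"delta_rot":[0,0,2.15]}'; python3 -m handwheel '[{"dp":[-0.476,-0.314,0.06],"delta_rot":[0,0,2.15]},{"dp":[-0.476,-0.314,0.06],"delta_rot":[0,0,2.15]},{"dp":[-0.476,-0.314,0.06],"delta_rot":[0,0,2.15]},{"dp":[-0.476,-0.314,0.06],"delta_rot":[0,0,2.15]},{"dp":[-0.476,-0.314,0.06],"delta_rot":[0,0,2.15]},{"dp":[-0.476,-0.314,0.06],"delta_rot":[0,0,2.15]},{"dp":[-0.476,-0.314,0.06],"delta_rot":[0,0,2.15]},{"dp":[-0.476,-0.314,0.06],"delta_rot":[0,0,2.15]},{"dp":[-0.476,-0.314,0.06],"delta_rot":[0,0,2.15]},{"dp":[-0.476,-0.314,0.06],"delta_rot":[0,0,2.15]},{"dp":[-0.476,-0.314,0.06],"delta_rot":[0,0,2.15]},{"dp":[-0.476,-0.314,0.06],"delta_rot":[0,0,2.15]}]' 1
cat >> h.py <<'E'
def to(x,y,z=None):
    from bench import status
    o=status.get_obs(); M=R.from_rotvec(o["orientation"]).as_matrix(); p=np.array(o["tcp_pos"])
    w=np.array([x,y,p[2] if z is None else z])-p
    print("t",round(o["clock"],2),"tcp",p.round(4),"dp",(M.T@w).round(4),"z",M[:,2].round(3),"yaw_y",np.degrees(np.arctan2(M[1,1],M[0,1])).round(1),"F",np.round(o["contact_force"],2),"w",round(o["grip_width"],4),"q",np.round(o["joints"],2))
E
python3 -c "from h import *;to(.562,.2033,.027)"
```

```text
clock: 1.7
tcp_pos: [0.5616, 0.2035, 0.171]
orientation: [2.958, 1.057, -0.001]
contact_force: [-0.9, -0.2, 0.2]
grip_width: 0.0852
gripper_force: 0.0
t 1.7 tcp [0.5616 0.2035 0.171 ] dp [0.0002 0.0004 0.144 ] z [-0. -0. -1.] yaw_y -50.7 F [-0.88 -0.16  0.25] w 0.0852 q [-0.92  0.47  0.62  1.84 -0.34  0.94 -1.03]
```

```bash
python3 -m handwheel '[{"dp":[0,0,0.04],"delta_rot":[0,0,0]},{"dp":[0,0,0.08],"delta_rot":[0,0,0]},{"dp":[0,0,0.115],"delta_rot":[0,0,0]},{"dp":[0,0,0.135],"delta_rot":[0,0,0]},{"dp":[0,0,0.144],"delta_rot":[0,0,0]},{"dp":[0,0,0.144],"delta_rot":[0,0,0]}]' 1 50
python3 -m handwheel '[{"dp":[0,0,0],"delta_rot":[0,0,0]},{"dp":[0,0,0],"delta_rot":[0,0,0]},{"dp":[0,0,0],"delta_rot":[0,0,0]},{"dp":[0,0,0],"delta_rot":[0,0,0]},{"dp":[0,0,0],"delta_rot":[0,0,0]},{"dp":[0,0,0],"delta_rot":[0,0,0]},{"dp":[0,0,0],"delta_rot":[0,0,0]},{"dp":[0,0,0],"delta_rot":[0,0,0]}]' 0 50
python3 -c "from h import *;to(.562,.2033,.027)"
```

```text
clock: 2.45
tcp_pos: [0.5619, 0.2038, 0.0275]
orientation: [-2.956, -1.064, -0.0]
contact_force: [0.4, 0.0, -0.2]
grip_width: 0.0854
gripper_force: 0.0
clock: 3.45
tcp_pos: [0.5625, 0.2041, 0.0286]
orientation: [-2.956, -1.063, -0.003]
contact_force: [-1.6, 0.4, 5.5]
grip_width: 0.0548
gripper_force: 52.7
t 3.45 tcp [0.5625 0.2041 0.0286] dp [-0.0009  0.0003  0.0016] z [ 0.002  0.001 -1.   ] yaw_y -50.4 F [-1.57  0.43  5.51] w 0.0548 q [-0.81  0.67  0.49  1.91 -0.48  0.68 -0.91]
```

```bash
python3 -m handwheel '[{"dp":[0,0,-0.005],"delta_rot":[0,0,0]},{"dp":[0,0,-0.015],"delta_rot":[0,0,0]},{"dp":[0,0,-0.03],"delta_rot":[0,0,0]},{"dp":[0,0,-0.042],"delta_rot":[0,0,0]},{"dp":[0,0,-0.05],"delta_rot":[0,0,0]},{"dp":[0,0,-0.05],"delta_rot":[0,0,0]},{"dp":[0,0,-0.05],"delta_rot":[0,0,0]},{"dp":[0,0,-0.05],"delta_rot":[0,0,0]},{"dp":[0,0,-0.05],"delta_rot":[0,0,0]},{"dp":[0,0,-0.05],"delta_rot":[0,0,0]}]'
cat > f.py <<'E'
from h import *
from bench import vision,status
F=[];Z=[]
for i in range(4):
    f=vision.grab_frame("wrist");o=status.get_obs();F.append(o["contact_force"]);Z.append(o["tau"])
print(np.round(F,2).tolist(),np.mean(F,0).round(2),"tau",np.mean(Z,0).round(2))
import sys
if len(sys.argv)>1: cv2.imwrite(sys.argv[1],f["img"])
to(.562,.2033,.027)
E
python3 f.py pics/w1.png
```

```text
clock: 4.7
tcp_pos: [0.5615, 0.2037, 0.0771]
orientation: [2.956, 1.063, -0.0]
contact_force: [0.2, 0.7, -2.3]
grip_width: 0.0548
gripper_force: 53.1
[[0.08, 0.13, -2.44], [-0.03, 1.3, -1.84], [0.5, 0.56, -2.69], [0.11, 0.72, -2.04]] [ 0.16  0.68 -2.25] tau [ 0.000e+00 -5.371e+01  1.026e+01 -2.032e+01  1.000e-02  0.000e+00
  0.000e+00]
t 4.9 tcp [0.5616 0.2038 0.0773] dp [0.     0.0006 0.0503] z [-0. -0. -1.] yaw_y -50.4 F [ 0.11  0.72 -2.04] w 0.0549 q [-0.85  0.6   0.54  1.9  -0.43  0.77 -0.95]
```

View pics/w1.png

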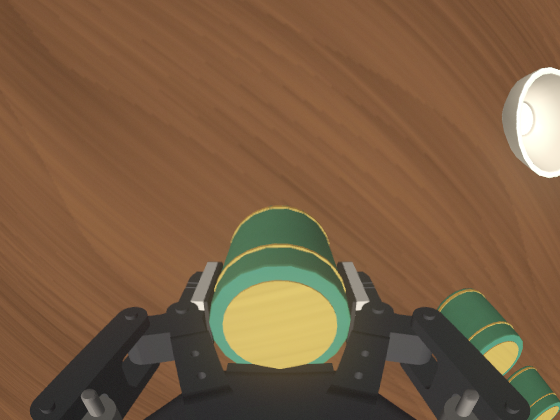

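The wrist view shows the tin upright between the pads (lid at 280,322). The reading is about 2.25 N, so roughly 0.23 kg. Setting it back.

```bash
python3 -m handwheel '[{"dp":[0,0,0.01],"delta_rot":[0,0,0]},{"dp":[0,0,0.022],"delta_rot":[0,0,0]},{"dp":[0,0,0.034],"delta_rot":[0,0,0]},{"dp":[0,0,0.042],"delta_rot":[0,0,0]},{"dp":[0,0,0.046],"delta_rot":[0,0,0]},{"dp":[0,0,0.048],"delta_rot":[0,0,0]},{"dp":[0,0,0.049],"delta_rot":[0,0,0]},{"dp":[0,0,0.049],"delta_rot":[0,0,0]},{"dp":[0,0,0.049],"delta_rot":[0,0,0]}]'
python3 -m handwheel '[{"dp":[0,0,0],"delta_rot":[0,0,0]},{"dp":[0,0,0],"delta_rot":[0,0,0]},{"dp":[0,0,0],"delta_rot":[0,0,0]},{"dp":[0,0,0],"delta_rot":[0,0,0]},{"dp":[0,0,0],"delta_rot":[0,0,0]},{"dp":[0,0,0],"delta_rot":[0,0,0]},{"dp":[0,0,0],"delta_rot":[0,0,0]}]' 1
python3 -m handwheel '[{"dp":[0,0,-0.02],"delta_rot":[0,0,0]},{"dp":[0,0,-0.05],"delta_rot":[0,0,0]},{"dp":[0,0,-0.09],"delta_rot":[0,0,0]},{"dp":[0,0,-0.12],"delta_rot":[0,0,0]},{"dp":[0,0,-0.14],"delta_rot":[0,0,0]},{"dp":[0,0,-0.14],"delta_rot":[0,0,0]},{"dp":[0,0,-0.14],"delta_rot":[0,0,0]}]'
python3 f.py
python3 -c "from h import *;to(.596,.0157)"
```

```text
clock: 6.02
tcp_pos: [0.5618, 0.2038, 0.0286]
orientation: [-2.956, -1.064, -0.001]
contact_force: [-0.9, -1.6, 1.8]
grip_width: 0.0549
gripper_force: 53.0
clock: 6.9
tcp_pos: [0.5616, 0.2038, 0.0283]
orientation: [-2.956, -1.064, -0.0]
contact_force: [-0.4, 0.2, 0.8]
grip_width: 0.0854
gripper_force: 0.0
clock: 7.78
tcp_pos: [0.5608, 0.2038, 0.1674]
orientation: [-2.956, -1.064, 0.002]
contact_force: [0.3, 0.0, -0.8]
grip_width: 0.0854
gripper_force: 0.0
[[0.02, -0.41, -0.42], [0.38, 0.48, -0.1], [-0.76, -0.38, -0.03], [0.02, 0.5, -0.04]] [-0.09  0.05 -0.15] tau [-2.000e-02 -4.856e+01  9.310e+00 -2.388e+01  1.000e-02  0.000e+00
  0.000e+00]
t 7.97 tcp [0.561  0.2035 0.1672] dp [0.0009 0.0009 0.1402] z [-0.002 -0.001 -1.   ] yaw_y -50.4 F [ 0.02  0.5  -0.04] w 0.0853 q [-0.92  0.48  0.63  1.84 -0.34  0.93 -1.02]
t 7.97 tcp [0.561  0.2035 0.1672] dp [-9.260e-02  1.671e-01  1.000e-04] z [-0.002 -0.001 -1.   ] yaw_y -50.4 F [ 0.02  0.5  -0.04] w 0.0853 q [-0.92  0.48  0.63  1.84 -0.34  0.93 -1.02]
```

```bash
python3 -m handwheel '[{"dp":[-0.02,0.035,0],"delta_rot":[0,0,0]},{"dp":[-0.045,0.08,0],"delta_rot":[0,0,0]},{"dp":[-0.07,0.125,0],"delta_rot":[0,0,0]},{"dp":[-0.087,0.157,0],"delta_rot":[0,0,0]},{"dp":[-0.093,0.167,0],"delta_rot":[0,0,0]},{"dp":[-0.093,0.167,0],"delta_rot":[0,0,0]},{"dp":[-0.093,0.167,0],"delta_rot":[0,0,0]}]'
python3 -c "from h import *;to(.596,.0157,.027)"
python3 -m handwheel '[{"dp":[0,0,0.04],"delta_rot":[0,0,0]},{"dp":[0,0,0.08],"delta_rot":[0,0,0]},{"dp":[0,0,0.115],"delta_rot":[0,0,0]},{"dp":[0,0,0.133],"delta_rot":[0,0,0]},{"dp":[0,0,0.14],"delta_rot":[0,0,0]},{"dp":[0,0,0.14],"delta_rot":[0,0,0]}]' 1 50
python3 -c "from h import *;to(.596,.0157,.027)"
```

```text
clock: 8.85
tcp_pos: [0.5961, 0.018, 0.1679]
orientation: [-2.954, -1.067, 0.001]
contact_force: [0.3, 0.6, 0.2]
grip_width: 0.0857
gripper_force: 0.0
t 8.85 tcp [0.5961 0.018  0.1679] dp [-0.0015  0.0019  0.1409] z [-0.001  0.001 -1.   ] yaw_y -50.3 F [0.29 0.57 0.17] w 0.0857 q [-0.61  0.48  0.64  1.84 -0.35  0.93 -0.69]
clock: 9.6
tcp_pos: [0.5968, 0.0162, 0.0288]
orientation: [2.956, 1.064, 0.001]
contact_force: [-0.4, -0.0, -0.5]
grip_width: 0.0856
gripper_force: 0.0
t 9.6 tcp [0.5968 0.0162 0.0288] dp [-0.0009 -0.0001  0.0018] z [ 0.001  0.    -1.   ] yaw_y -50.4 F [-0.4  -0.03 -0.48] w 0.0856 q [-0.51  0.67  0.51  1.91 -0.5   0.68 -0.57]
```

```bash
python3 -m handwheel '[{"dp":[0,0,0],"delta_rot":[0,0,0]},{"dp":[0,0,0],"delta_rot":[0,0,0]},{"dp":[0,0,0],"delta_rot":[0,0,0]},{"dp":[0,0,0],"delta_rot":[0,0,0]},{"dp":[0,0,0],"delta_rot":[0,0,0]},{"dp":[0,0,0],"delta_rot":[0,0,0]},{"dp":[0,0,0],"delta_rot":[0,0,0]},{"dp":[0,0,0],"delta_rot":[0,0,0]}]' 0 50
python3 -m handwheel '[{"dp":[0,0,-0.005],"delta_rot":[0,0,0]},{"dp":[0,0,-0.015],"delta_rot":[0,0,0]},{"dp":[0,0,-0.03],"delta_rot":[0,0,0]},{"dp":[0,0,-0.042],"delta_rot":[0,0,0]},{"dp":[0,0,-0.05],"delta_rot":[0,0,0]},{"dp":[0,0,-0.05],"delta_rot":[0,0,0]},{"dp":[0,0,-0.05],"delta_rot":[0,0,0]},{"dp":[0,0,-0.05],"delta_rot":[0,0,0]},{"dp":[0,0,-0.05],"delta_rot":[0,0,0]},{"dp":[0,0,-0.05],"delta_rot":[0,0,0]}]'
python3 f.py
```

```text
clock: 10.6
tcp_pos: [0.5971, 0.0159, 0.0295]
orientation: [-2.956, -1.063, -0.003]
contact_force: [-0.8, -0.1, 6.7]
grip_width: 0.0552
gripper_force: 52.7
clock: 11.85
tcp_pos: [0.5962, 0.0157, 0.0781]
orientation: [-2.956, -1.064, 0.001]
contact_force: [-0.3, 0.8, -1.2]
grip_width: 0.0552
gripper_force: 53.1
[[-0.66, 0.32, -3.1], [-0.05, 0.06, -2.17], [0.85, 0.02, -1.95], [0.5, 0.09, -2.14]] [ 0.16  0.12 -2.34] tau [ 0.000e+00 -5.349e+01  1.059e+01 -2.031e+01  1.000e-02  0.000e+00
  0.000e+00]
t 12.05 tcp [0.5963 0.0158 0.0783] dp [ 0.0931 -0.1664  0.0513] z [-0. -0. -1.] yaw_y -50.4 F [ 0.5   0.09 -2.14] w 0.0549 q [-0.55  0.6   0.56  1.9  -0.45  0.77 -0.61]
```

Also about 2.3 N, so light. I'll set it back, then go to the right tin.

```bash
python3 -m handwheel '[{"dp":[0,0,0.01],"delta_rot":[0,0,0]},{"dp":[0,0,0.022],"delta_rot":[0,0,0]},{"dp":[0,0,0.034],"delta_rot":[0,0,0]},{"dp":[0,0,0.042],"delta_rot":[0,0,0]},{"dp":[0,0,0.046],"delta_rot":[0,0,0]},{"dp":[0,0,0.048],"delta_rot":[0,0,0]},{"dp":[0,0,0.049],"delta_rot":[0,0,0]},{"dp":[0,0,0.049],"delta_rot":[0,0,0]},{"dp":[0,0,0.049],"delta_rot":[0,0,0]}]'
python3 -m handwheel '[{"dp":[0,0,0],"delta_rot":[0,0,0]},{"dp":[0,0,0],"delta_rot":[0,0,0]},{"dp":[0,0,0],"delta_rot":[0,0,0]},{"dp":[0,0,0],"delta_rot":[0,0,0]},{"dp":[0,0,0],"delta_rot":[0,0,0]},{"dp":[0,0,0],"delta_rot":[0,0,0]},{"dp":[0,0,0],"delta_rot":[0,0,0]}]' 1
python3 -m handwheel '[{"dp":[0,0,-0.02],"delta_rot":[0,0,0]},{"dp":[0,0,-0.05],"delta_rot":[0,0,0]},{"dp":[0,0,-0.09],"delta_rot":[0,0,0]},{"dp":[0,0,-0.12],"delta_rot":[0,0,0]},{"dp":[0,0,-0.14],"delta_rot":[0,0,0]},{"dp":[0,0,-0.14],"delta_rot":[0,0,0]},{"dp":[0,0,-0.14],"delta_rot":[0,0,0]}]'
python3 f.py
python3 -c "from h import *;to(.585,-.180)"
```

```text
clock: 13.18
tcp_pos: [0.5965, 0.0158, 0.0296]
orientation: [2.956, 1.064, 0.001]
contact_force: [-0.4, -0.6, -0.6]
grip_width: 0.0551
gripper_force: 53.1
clock: 14.05
tcp_pos: [0.5963, 0.0158, 0.0293]
orientation: [2.956, 1.064, -0.0]
contact_force: [0.2, -0.4, -0.1]
grip_width: 0.0852
gripper_force: 0.0
clock: 14.92
tcp_pos: [0.5956, 0.016, 0.1684]
orientation: [-2.955, -1.064, 0.002]
contact_force: [-0.2, 0.8, -0.6]
grip_width: 0.0851
gripper_force: 0.0
[[-0.42, 0.44, 0.45], [-0.44, 0.51, -0.71], [0.09, 0.35, 0.42], [-0.61, 0.22, 0.46]] [-0.35  0.38  0.15] tau [-2.000e-02 -4.821e+01  9.600e+00 -2.384e+01  1.000e-02  0.000e+00
  0.000e+00]
t 15.12 tcp [0.5957 0.0157 0.1682] dp [ 0.0938 -0.1659  0.1412] z [-0.002 -0.    -1.   ] yaw_y -50.4 F [-0.61  0.22  0.46] w 0.0853 q [-0.61  0.48  0.65  1.84 -0.35  0.94 -0.69]
t 15.12 tcp [0.5957 0.0157 0.1682] dp [-1.329e-01  1.441e-01  1.000e-04] z [-0.002 -0.    -1.   ] yaw_y -50.4 F [-0.61  0.22  0.46] w 0.0853 q [-0.61  0.48  0.65  1.84 -0.35  0.94 -0.69]
```

```bash
python3 -m handwheel '[{"dp":[-0.03,0.033,0],"delta_rot":[0,0,0]},{"dp":[-0.066,0.072,0],"delta_rot":[0,0,0]},{"dp":[-0.1,0.108,0],"delta_rot":[0,0,0]},{"dp":[-0.125,0.136,0],"delta_rot":[0,0,0]},{"dp":[-0.133,0.144,0],"delta_rot":[0,0,0]},{"dp":[-0.133,0.144,0],"delta_rot":[0,0,0]},{"dp":[-0.133,0.144,0],"delta_rot":[0,0,0]}]'
python3 -c "
from h import *;to(.585,-.18,.027)
from bench import vision
f=vision.grab_frame('wrist');cv2.imwrite('pics/w2.png',f['img'])"
```

```text
clock: 16.0
tcp_pos: [0.5859, -0.1778, 0.1688]
orientation: [-2.954, -1.067, 0.0]
contact_force: [-0.4, 0.5, -0.9]
grip_width: 0.0856
gripper_force: 0.0
t 16.0 tcp [ 0.5859 -0.1778  0.1688] dp [-0.0022  0.0013  0.1418] z [-0.001  0.001 -1.   ] yaw_y -50.3 F [-0.35  0.53 -0.88] w 0.0856 q [-0.28  0.51  0.65  1.8  -0.37  0.95 -0.35]
```

View pics/w2.png

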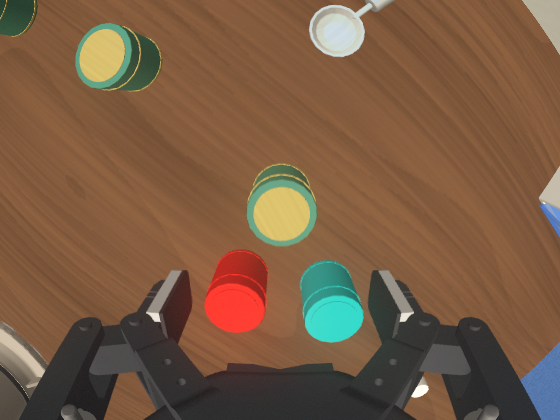

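The tin's lid at (282,213) is centred between the fingers. Red (237,300) and turquoise (331,305) lie behind the closing line, clear of the fingers' paths. Descending.

```bash
python3 -m handwheel '[{"dp":[0,0,0.03],"delta_rot":[0,0,0]},{"dp":[0,0,0.06],"delta_rot":[0,0,0]},{"dp":[0,0,0.09],"delta_rot":[0,0,0]},{"dp":[0,0,0.115],"delta_rot":[0,0,0]},{"dp":[0,0,0.133],"delta_rot":[0,0,0]},{"dp":[0,0,0.14],"delta_rot":[0,0,0]},{"dp":[0,0,0.14],"delta_rot":[0,0,0]}]' 1 50
python3 -m handwheel '[{"dp":[0,0,0],"delta_rot":[0,0,0]},{"dp":[0,0,0],"delta_rot":[0,0,0]},{"dp":[0,0,0],"delta_rot":[0,0,0]},{"dp":[0,0,0],"delta_rot":[0,0,0]},{"dp":[0,0,0],"delta_rot":[0,0,0]},{"dp":[0,0,0],"delta_rot":[0,0,0]},{"dp":[0,0,0],"delta_rot":[0,0,0]},{"dp":[0,0,0],"delta_rot":[0,0,0]}]' 0 50
python3 -m handwheel '[{"dp":[0,0,-0.005],"delta_rot":[0,0,0]},{"dp":[0,0,-0.015],"delta_rot":[0,0,0]},{"dp":[0,0,-0.03],"delta_rot":[0,0,0]},{"dp":[0,0,-0.042],"delta_rot":[0,0,0]},{"dp":[0,0,-0.05],"delta_rot":[0,0,0]},{"dp":[0,0,-0.05],"delta_rot":[0,0,0]},{"dp":[0,0,-0.05],"delta_rot":[0,0,0]},{"dp":[0,0,-0.05],"delta_rot":[0,0,0]},{"dp":[0,0,-0.05],"delta_rot":[0,0,0]},{"dp":[0,0,-0.05],"delta_rot":[0,0,0]}]'
python3 f.py
```

```text
clock: 16.92
tcp_pos: [0.5857, -0.1797, 0.0293]
orientation: [-2.956, -1.064, 0.0]
contact_force: [-0.3, -0.1, 0.2]
grip_width: 0.0853
gripper_force: 0.0
clock: 17.92
tcp_pos: [0.5862, -0.18, 0.0304]
orientation: [2.956, 1.063, 0.002]
contact_force: [-1.9, 0.9, 6.3]
grip_width: 0.0552
gripper_force: 53.2
clock: 19.18
tcp_pos: [0.5854, -0.1799, 0.0791]
orientation: [-2.956, -1.064, 0.0]
contact_force: [-0.0, -0.1, -4.1]
grip_width: 0.0551
gripper_force: 53.7
[[-0.32, -0.36, -3.93], [0.56, 0.44, -4.59], [0.46, -0.01, -5.21], [-0.08, 0.07, -4.17]] [ 0.15  0.04 -4.47] tau [ 0.000e+00 -5.630e+01  1.168e+01 -2.133e+01  1.000e-02  0.000e+00
  0.000e+00]
t 19.38 tcp [ 0.5855 -0.1799  0.0793] dp [ 0.226  -0.3104  0.0523] z [-0.  0. -1.] yaw_y -50.4 F [-0.08  0.07 -4.17] w 0.0549 q [-0.22  0.62  0.58  1.86 -0.46  0.8  -0.28]
```

The right tin reads about 4.4 N (0.45 kg), against about 0.23 kg for the others. I'll raise it to roughly 18 cm.

```bash
python3 -m handwheel '[{"dp":[0,0,-0.008],"delta_rot":[0,0,0]},{"dp":[0,0,-0.025],"delta_rot":[0,0,0]},{"dp":[0,0,-0.045],"delta_rot":[0,0,0]},{"dp":[0,0,-0.07],"delta_rot":[0,0,0]},{"dp":[0,0,-0.095],"delta_rot":[0,0,0]},{"dp":[0,0,-0.115],"delta_rot":[0,0,0]},{"dp":[0,0,-0.127],"delta_rot":[0,0,0]},{"dp":[0,0,-0.13],"delta_rot":[0,0,0]},{"dp":[0,0,-0.13],"delta_rot":[0,0,0]},{"dp":[0,0,-0.13],"delta_rot":[0,0,0]},{"dp":[0,0,-0.13],"delta_rot":[0,0,0]},{"dp":[0,0,-0.13],"delta_rot":[0,0,0]}]'
python3 f.py pics/w3.png; python3 - <<'E'
from h import *
from bench import vision
f=vision.grab_frame("scene");a=f["img"];g=vision.grab_frame("top")["img"]
w=cv2.imread("pics/w3.png")
cv2.imwrite("pics/end.png",cv2.resize(np.hstack([a[100:,60:480],g[100:,60:480]]),(800,305)));
for n in("top","scene"):
    f=vision.grab_frame(n);print(n,[b for b in blobs(f,(18,120,120),(32,255,255),.072) if b[2][0]<.75])
E
```

```text
clock: 20.88
tcp_pos: [0.5854, -0.1799, 0.209]
orientation: [-2.956, -1.063, 0.001]
contact_force: [0.4, 0.2, -4.1]
grip_width: 0.0554
gripper_force: 53.8
[[0.36, 0.1, -4.28], [-0.01, -0.3, -4.73], [0.4, -0.31, -4.85], [0.51, -0.86, -3.78]] [ 0.32 -0.34 -4.41] tau [-0.000e+00 -4.983e+01  1.035e+01 -2.696e+01  1.000e-02  0.000e+00
  0.000e+00]
t 21.07 tcp [ 0.5855 -0.1799  0.2092] dp [ 0.226  -0.3104  0.1822] z [-0. -0. -1.] yaw_y -50.4 F [ 0.51 -0.86 -3.78] w 0.0551 q [-0.31  0.47  0.69  1.77 -0.34  1.03 -0.37]
top [([278.5, 218.3], 245, [0.5966, 0.0148]), ([200.4, 234.1], 245, [0.5613, 0.2025])]
scene [([211.2, 175.7], 123, [0.4239, -0.1496]), ([350.0, 174.0], 131, [0.561, 0.2045]), ([290.7, 203.3], 151, [0.5958, 0.0164])]
```

View pics/end.png

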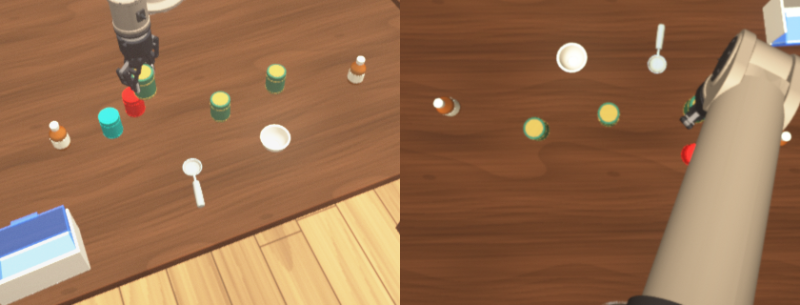

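View pics/w3.png

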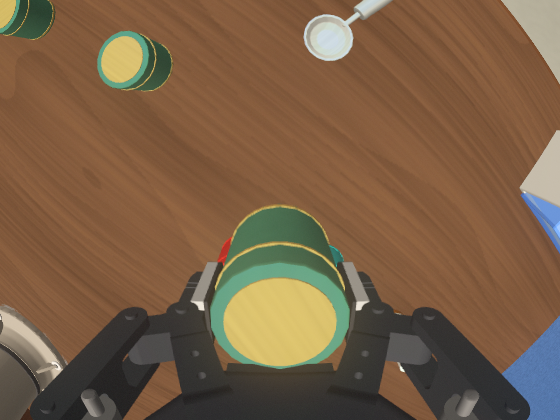

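The two light tins stand within 1 mm of where they were. The heavy tin is upright in the gripper (lid at 280,320), with its underside at about 18 cm.

```bash
python3 -c "
from bench import r
print(r.hand_in())"
```

```text
the job is handed in; nothing more can be done
None
```

The heaviest tin (right-hand one, about 0.45 kg against about 0.23 kg for each of the others) is held upright and still about 18 cm above the shelf; the two light ones are back upright where they stood, nothing else was touched, and the job is handed in at about 21 s.

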